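Pack the lantern and close the carton

ROBOT

A 7-joint arm with a two-finger parallel gripper is mounted at the origin on the work surface. World frame = base frame: x ahead of the robot, y to its left, z up, the work surface at z = 0. Lengths are in mm, angles in rad, forces in N, time in s.
With the tool pointing down it reaches from about 400 to 850 mm from the base axis. Payload 6.9 kg.
Tool frame: the origin (TCP) lies midway between the tips of the shut fingers; the grasp point (between the pads) lies behind it (r.pinch_z is the x of the grasp point in the tool frame, in mm); x points along the fingers, y is the direction in which the jaws open and shut, and the axes are right-handed (so a half turn about x gives the same grasp; the last joint's range is limited). The gripper opens to 85 mm and grips with 20 to 120 N. Pads are 22 mm wide; open, the fingers measure 114 mm over their backs; the gripper's body (76 mm by 85 mm) begins 54 mm behind the grasp point. The pads swing forward as they close: fully open they stand 13 mm farther back than shut.
Start: joints at [-1.071, 0.507, -0.238, 1.5, 0.126, 1.149, -0.155], TCP at [240.407, 576.902, 231.275] pointing down, gripper open.
Joint ranges: [-3.08, 3.08], [-0.24, 2.05], [-1.43, 1.35], [0, 2.5], [-1.52, 4.66], [0.17, 1.96], [-2.89, 2.89]. Speed limits (rad/s): [2.39, 2.39, 3.14, 3.14, 3.14, 3.14, 3.14].

INTERFACE

Orientations are given as a rotation vector (axis times angle).
In Python, from station import r, cams, workorder gives the robot as it stands. Calls block until the motion is done:
- r.move_pose(position, orientation): joint-space move of the TCP to a pose.
- r.movel(position, rotation=None, max_speed=150, guard=None): straight line of the TCP; rotation=None keeps the orientation; max_speed is the mean speed in mm/s. With guard (N) it stops when the force on the tool has changed by that much, and returns True; else False.
- r.move_j(angles): joint-space move.
- r.grip(opening, effort=None): finger opening in mm; effort is the grip in N (None keeps the last); returns when the fingers have stopped.
- r.hold(seconds).
- r.ik(position, orientation): joint angles nearest the present ones, or None.
- cams.grab_frame(name): name is "scene" or "top" or "wrist"; returns a dict with "image" (420x560x3 uint8, red, green, blue), "fov_y" (degrees; the focal length in pixels is half the picture's height over the tangent of half this angle, whatever the lens; pixels are square), "cx", "cy" (the principal point, pixels), "R" (3x3) and "t" (3): a world point X has camera coordinates R X + t; the wrist camera has in their place "hand_eye" (4x4, takes a point from camera to tool coordinates, whose origin is the TCP and whose axes are the tool frame's). Camera axes: x right, y down, z forward; pixel columns grow to the right and rows downward; lengths in mm; the calibration is good to about 2 mm. A picture is of the moment at which its call begins: read the wrist's pose just before it. There is no depth.
A pose or a line that the arm cannot do raises r.IKError and nothing moves.
- workorder.close_job(): hands the job in, once; it reports no verdict.
Readings, each from a call of its own:
- r.read_time_s(): time.
- r.read_joint_positions(): joint angles.
- r.read_qd(): joint speeds.
- r.read_joint_efforts(): joint torques, N m.
- r.read_tcp_pos(): TCP position.
- r.read_eef_rot(): TCP orientation.
- r.read_ft_force(): force on the tool from outside, world axes, zero at the start.
- r.read_torque(): the same for the moment, N m.
- r.read_gripper_width(): finger opening in mm.
Only numpy, scipy, OpenCV 4.12 (cv2) and the standard library are available. Lean on these libraries where they do the work, as an engineer would, in place of code of your own. Each camera call takes 0.05 s, during which the arm holds its last target.

TASK

Pack the lantern for sending: lift it off its charging dock and set it down gently, standing upright, inside the open carton. Then close the carton: fold the two short end flaps down first, then the two long flaps over them, all four lying flat. Leave the other things on the desk where they are.

Things in the scene. Friction and masses are not known exactly. Their poses are not given: they have to be found in the camera images.
- carton: Open cardboard box, 130 (x) by 190 (y) by 126 mm high, walls and floor 4 mm thick, standing on the desk; it does not move. Origin: centre of its underside; z up. The two short sides are at y = +95 and -95 mm, the two long sides at x = -65 and +65 mm. The flaps stand open above its rim, leaning outward. It and the dock may change sides of the desk.
- lantern: Rechargeable lantern, grey and white, round, 72 mm diameter, body 70 mm high, with a fixed steel arch handle on top, 110 mm high in all; about 0.45 kg, upright on the dock at the start. Origin: centre of its underside, z up; the handle's bar runs along its x.
- lantern_handle (a point): Middle of the lantern's handle bar, 104 mm above its underside. The bar is round, 12 mm thick, about 58 mm long between its two posts, along the lantern's x (and this point's x); 28 mm of free height below the bar.
- dock: Black round charging dock, 112 mm diameter, fixed to the desk. The lantern stands in it on a plate 30 mm above the desk, inside a rim 10 mm high with about 4 mm play: lift it straight up. Origin: centre of its underside.
- flap_short_left (a joint): Short end flap, 122 mm along its crease, 65 mm from crease to free edge, 4 mm thick. On the carton's +y end. Crease angle in rad: 0 = shut, flat over the box; 1.57 = standing straight up; larger = leaning outward (starts between 1.85 and 2.3, limit 2.8). Stiff crease: stays where it is left, about 0.5 N at the edge moves it. 
- flap_short_right (a joint): Short end flap, 122 mm along its crease, 65 mm from crease to free edge, 4 mm thick. On the carton's -y end. Crease angle in rad: 0 = shut, flat over the box; 1.57 = standing straight up; larger = leaning outward (starts between 1.85 and 2.3, limit 2.8). Stiff crease: stays where it is left, about 0.5 N at the edge moves it. 
- flap_long_near (a joint): Long flap, 190 mm along its crease, 64.5 mm from crease to free edge, 4 mm thick. On the carton's -x side. Crease angle in rad: 0 = shut, flat over the box; 1.57 = standing straight up; larger = leaning outward (starts between 1.85 and 2.3, limit 2.8). Stiff crease: stays where it is left, about 0.5 N at the edge moves it. 
- flap_long_far (a joint): Long flap, 190 mm along its crease, 64.5 mm from crease to free edge, 4 mm thick. On the carton's +x side. Crease angle in rad: 0 = shut, flat over the box; 1.57 = standing straight up; larger = leaning outward (starts between 1.85 and 2.3, limit 2.8). Stiff crease: stays where it is left, about 0.5 N at the edge moves it. 
- flap_short_left_hinge (a point): Short flap at the carton's +y end: midpoint of its crease (hinge line), on the flap's underside. Site axes turn with the flap; with the flap shut, x points from the crease in over the box, z up. 126 mm above the desk.
- flap_short_right_hinge (a point): Short flap at the carton's -y end: midpoint of its crease (hinge line), on the flap's underside. Site axes turn with the flap; with the flap shut, x points from the crease in over the box, z up. 126 mm above the desk.
- flap_long_near_hinge (a point): Long flap at the carton's -x side: midpoint of its crease (hinge line), on the flap's underside. Site axes turn with the flap; with the flap shut, x points from the crease in over the box, z up. 130.5 mm above the desk.
- flap_long_far_hinge (a point): Long flap at the carton's +x side: midpoint of its crease (hinge line), on the flap's underside. Site axes turn with the flap; with the flap shut, x points from the crease in over the box, z up. 130.5 mm above the desk.
- tape_roll: Bystander: roll of packing tape lying flat, 90 mm diameter, 48 mm high. Origin: centre of its underside.
- stapler: Bystander: stapler, 130 mm long (x), 43 mm high. Origin: centre of its underside.
- mug: Bystander: white mug, 82 mm diameter, 92 mm high. Origin: centre of its underside.
- dumbbell: Bystander: small dumbbell, 181 mm long (x), 64 mm high. Origin: centre of its underside.
- notebook: Bystander: notebook, 150 by 210 mm, 18 mm thick. Origin: centre of its underside.
- water_bottle: Bystander: metal bottle, 68 mm diameter, 160 mm high. Origin: centre of its underside.
Mind the look-alikes: they are no part of the job. Of the things that look like the carton, the middle-sized one is meant.

How it is judged (in metres and radians):
On the way, in this order (a step that is already met when the one before it is completed fails the run):
1. the lantern stands upright on the carton's floor, released, all four flaps still open (z of lantern in the frame of carton below 0.015 m and x of lantern in the frame of carton between -0.06 and 0.06 m and y of lantern in the frame of carton between -0.09 and 0.09 m and angle between lantern's own z axis and vertical below 0.15 rad and contact force between the fingers and lantern below 0.1 N and value of joint each of flap_short_left, flap_short_right, flap_long_near, flap_long_far above 1 rad), for 0.2 s.
2. both short flaps are folded down while both long flaps are still open (value of joint each of flap_short_left, flap_short_right below 0.15 rad and value of joint each of flap_long_near, flap_long_far above 1 rad), for 0.2 s.
At the end, for the whole second after the job is handed in: The lantern stands on the carton's floor (underside within 15 mm of the carton's, tilt under 0.15 rad, at rest), and all four flaps are shut to within 0.15 rad of flat (z of lantern in the frame of carton below 0.015 m and x of lantern in the frame of carton between -0.06 and 0.06 m and y of lantern in the frame of carton between -0.09 and 0.09 m and angle between lantern's own z axis and vertical below 0.15 rad and value of joint each of flap_short_left, flap_short_right, flap_long_near, flap_long_far below 0.15 rad and linear speed of lantern below 0.02 m/s); the robot touches nothing.
It fails at once if the lantern strikes the carton with more than 60 N (rammed) (contact force between lantern and carton above 60 N).
It fails at once if the lantern is dropped: out of the fingers it moves faster than 0.45 m/s (a free fall of some 10 mm) (contact force between the fingers and lantern below 0.1 N and linear speed of lantern above 0.45 m/s).
It fails at once if a bystander is moved more than 30 mm (distance of any of tape_roll, stapler, mug, dumbbell, notebook, water_bottle from where it was at the start of the episode above 0.03 m).
It also fails if it takes over 72 s, if anything falls off the work surface, if the arm or the gripper's body presses on something with over 40 N, if the wrist force passes 120 N, or if a joint passes its speed limit or range.

## Working session

There is one attempt and no reset: what is moved stays moved. The work goes in short steps, each a Python script; the robot and the scene stay as the last script left them, time stands still between calls to the robot, and variables do not carry over. Pictures are saved under pics/ and viewed, and the job is handed in when it is done.

```bash
ls; mkdir -p pics; python3 - <<'E'
from station import r,cams
import cv2
for n in ["scene","top","wrist"]:
    f=cams.grab_frame(n)
    cv2.imwrite(f"pics/a_{n}.png",f["image"][:,:,::-1])
    print(n,{k:v for k,v in f.items() if k!="image"})
print(r.read_time_s(),r.read_eef_rot(),r.pinch_z)
E
```

```text
pics
scene {'fov_y': 52.34291934990308, 'cx': 282.08027365745, 'cy': 207.64898007521538, 'R': array([[-0.67850148,  0.73453658, -0.00957923],
       [ 0.64328946,  0.58781778, -0.49055982],
       [-0.35470329, -0.33900777, -0.87135487]]), 't': array([ 393.89435304, -244.73779571, 1327.28627417])}
top {'fov_y': 49.028093774823596, 'cx': 277.80984536495527, 'cy': 208.3868546662412, 'R': array([[ 0.00165066, -0.99999788, -0.00122959],
       [-0.99894091, -0.00159237, -0.04598401],
       [ 0.04598196,  0.00130419, -0.99894142]]), 't': array([ -38.57371288,  508.67527982, 1390.17707565])}
wrist {'fov_y': 71.67718471910823, 'cx': 282.6754902372065, 'cy': 209.8478542599904, 'hand_eye': array([[ 3.74955046e-05, -3.16589633e-01,  9.48562598e-01,
        -1.42502593e+02],
       [ 9.99999906e-01,  4.21598188e-04,  1.01182689e-04,
         1.56562489e+00],
       [-4.31945663e-04,  9.48562505e-01,  3.16589619e-01,
        -8.15594247e+01],
       [ 0.00000000e+00,  0.00000000e+00,  0.00000000e+00,
         1.00000000e+00]])}
0.15 [ 0.30865065  1.54878549 -0.31079624] -18.700000000000003
```

View pics/a_scene.png

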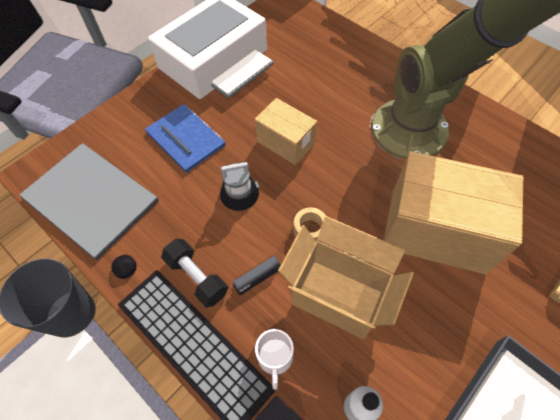

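View pics/a_top.png

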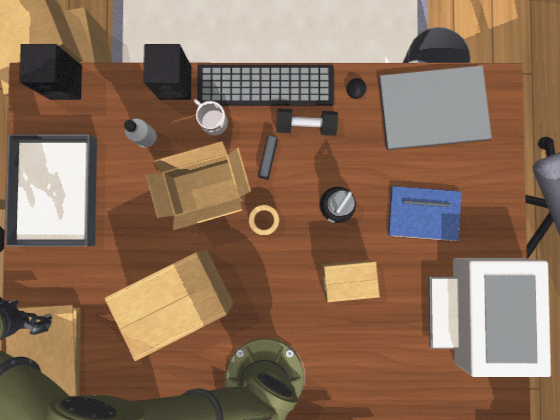

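View pics/a_wrist.png

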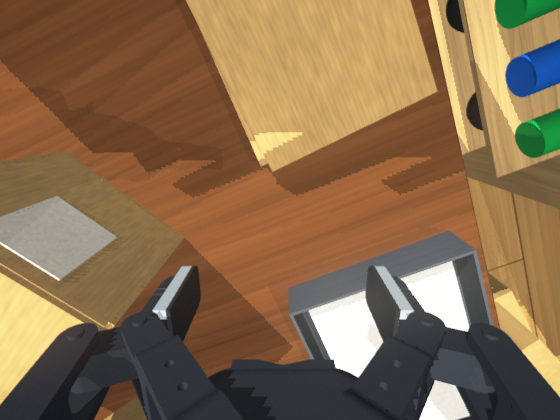

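The top view shows the open carton around (200,187), the lantern on its dock at (340,203) and the tape at (264,220). The stapler is at (268,157), the mug at (211,117) and the bottle at (140,132). The other two cartons, at (168,305) and (352,282), are closed. Next I'll take enlarged crops to measure.

```bash
cat > h.py <<'E'
import numpy as np, cv2
from station import r,cams
from scipy.spatial.transform import Rotation as Ro
def K(f):
    h=f["image"].shape[0]; F=h/2/np.tan(np.radians(f["fov_y"])/2)
    return np.array([[F,0,f["cx"]],[0,F,f["cy"]],[0,0,1]])
def ext(f,pos=None,rot=None):
    if "R" in f: return f["R"],f["t"]
    Rt=Ro.from_rotvec(rot).as_matrix(); H=f["hand_eye"]
    Rw=Rt@H[:3,:3]; tw=Rt@H[:3,3]+np.array(pos)
    return Rw.T,-Rw.T@tw
def p2w(f,uv,z,e=None):
    R,t=e or ext(f); d=R.T@np.linalg.solve(K(f),[uv[0],uv[1],1]); c=-R.T@t
    return c+d*(z-c[2])/d[2]
def w2p(f,X,e=None):
    R,t=e or ext(f); q=K(f)@(R@np.asarray(X,float)+t); return q[:2]/q[2]
def grab(n,name=None):
    pos,rot=r.read_tcp_pos(),r.read_eef_rot()
    f=cams.grab_frame(n); f["e"]=ext(f,pos,rot)
    if name: cv2.imwrite(f"pics/{name}.png",f["image"][:,:,::-1])
    return f
E
python3 - <<'E'
import cv2
a=cv2.imread('pics/a_top.png')
cv2.imwrite('pics/b1.png',cv2.resize(a[120:250,130:290],None,fx=5,fy=4.6 and 5,interpolation=cv2.INTER_CUBIC)[:600])
cv2.imwrite('pics/b2.png',cv2.resize(a[175:235,305:375],None,fx=8,fy=8,interpolation=cv2.INTER_CUBIC))
s=cv2.imread('pics/a_scene.png')
cv2.imwrite('pics/b3.png',cv2.resize(s[200:345,265:425],None,fx=4,fy=4,interpolation=cv2.INTER_CUBIC))
cv2.imwrite('pics/b4.png',cv2.resize(s[150:220,205:275],None,fx=8,fy=8,interpolation=cv2.INTER_CUBIC))
E
```

```text
(no output)
```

View pics/b1.png

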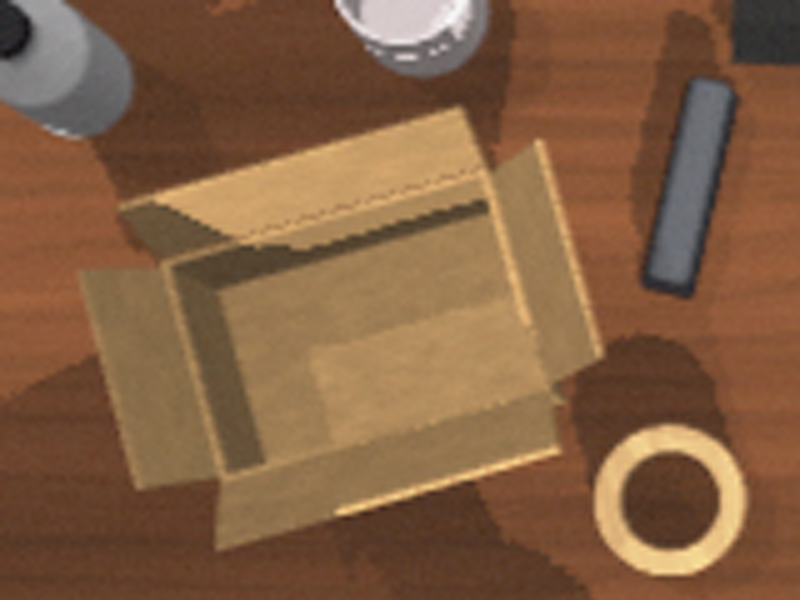

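View pics/b2.png

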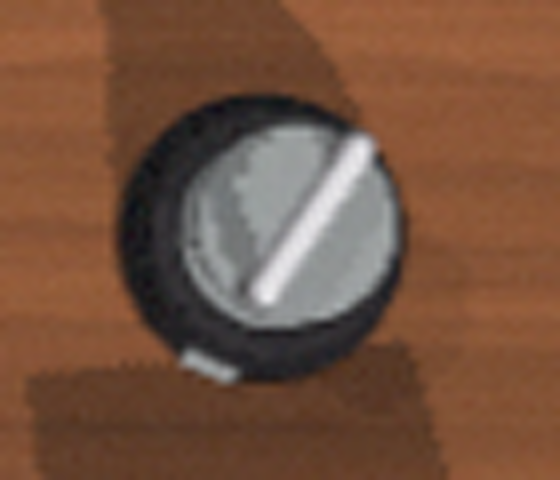

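View pics/b3.png

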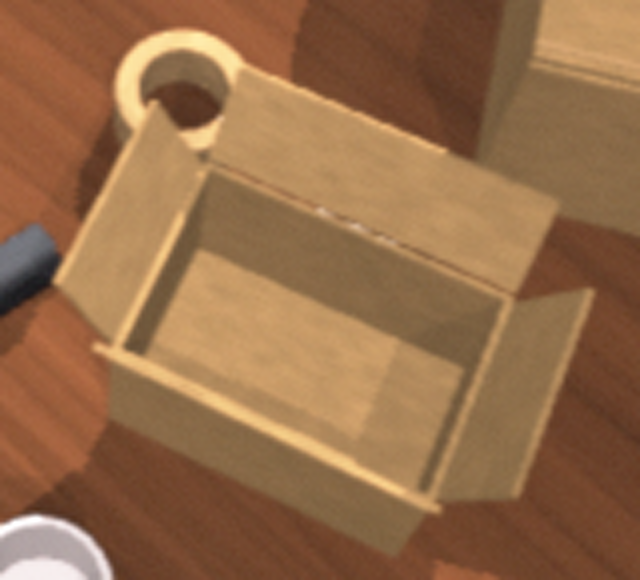

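View pics/b4.png

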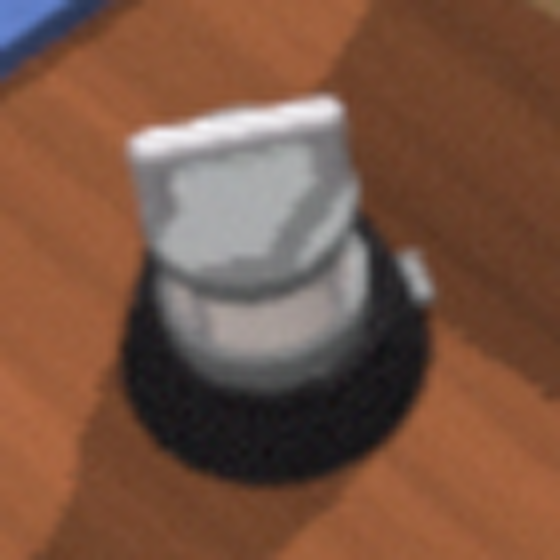

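```bash
cat > fit.py <<'E'
from h import *
from scipy.optimize import least_squares
T=cams.grab_frame("top");S=cams.grab_frame("scene")
t5=lambda u,v:(130+u/5,120+v/5); s4=lambda u,v:(265+u/4,200+v/4)
# (cam,pixel,kind,(params))  flap: name idx, s along crease, free(1)/hinge(0)
obs=[(T,t5(120,207),'F',95,1),(T,t5(462,107),'F',-95,1),(T,t5(492,172),'F',-95,0),(T,t5(165,262),'F',95,0),
(T,t5(215,548),'N',95,1),(T,t5(560,450),'N',-95,1),(T,t5(222,475),'N',95,0),(T,t5(557,393),'N',-95,0),
(T,t5(80,272),'L',61,1),(T,t5(138,490),'L',-61,1),(T,t5(540,140),'R',61,1),(T,t5(603,353),'R',-61,1),
(S,s4(240,67),'N',-95,1),(S,s4(558,203),'N',95,1),(S,s4(210,160),'N',-95,0),(S,s4(512,295),'N',95,0),
(S,s4(592,290),'L',-61,1),(S,s4(518,497),'L',61,1),(S,s4(155,103),'R',-61,1),(S,s4(55,283),'R',61,1),
(T,t5(218,290),'P',(61,91,4),0),(S,s4(205,248),'P',(-61,-91,4),0),(S,s4(465,365),'P',(-61,91,4),0)]
def pt(p,k,s,fr):
    x,y,w,qL,qR,qN,qF=p
    if k=='P': a=np.array(s,float)
    elif k in 'LR':
        q=qL if k=='L' else qR; sg=1 if k=='L' else -1
        a=np.array([s,sg*(95-65*fr*np.cos(q)),126+65*fr*np.sin(q)])
    else:
        q=qN if k=='N' else qF; sg=-1 if k=='N' else 1
        a=np.array([sg*(65-64.5*fr*np.cos(q)),s,130.5+64.5*fr*np.sin(q)])
    c,n=np.cos(w),np.sin(w)
    return np.array([x+c*a[0]-n*a[1],y+n*a[0]+c*a[1],a[2]])
def res(p): return np.concatenate([w2p(f,pt(p,k,s,fr))-uv for f,uv,k,s,fr in obs])
p0=list(p2w(T,(200,188),60)[:2])+[0.27,2,2,2,2]
o=least_squares(res,p0,loss='soft_l1')
print(np.round(o.x,3)); print(np.round(res(o.x).reshape(-1,2),1).tolist())
tb=lambda u,v:(305+u/8,175+v/8); sb=lambda u,v:(205+u/8,150+v/8)
for z in(134,):
    for f,A in((T,[tb(262,295),tb(365,140)]),(S,[sb(130,148),sb(340,105)])):
        a,b=[p2w(f,x,z)[:2] for x in A]; d=b-a
        print((a+b)/2,np.hypot(*d),np.arctan2(d[1],d[0]))
print('dock',p2w(T,tb(262,238),36)[:2], 'tape',p2w(T,(264,220),48),'mug',p2w(T,(211,115),92),'stap',p2w(T,t5(715,90),43),p2w(T,t5(665,285),43),'bottle',p2w(T,(133,128),160),'bigbox?',p2w(T,(200,260),130))
E
python3 fit.py
```

```text
[5.68649e+02 1.77341e+02 2.81000e-01 2.08900e+00 2.13600e+00 2.17300e+00
 1.92200e+00]
[[-0.1, -0.2], [0.1, 0.3], [-1.2, -1.1], [-1.2, -0.4], [0.3, -0.4], [-0.1, -0.4], [-0.2, 1.6], [-1.6, -0.8], [-0.2, -0.2], [0.2, -0.0], [-0.0, 0.1], [-0.2, 0.9], [-0.2, -0.7], [0.5, -0.4], [-0.7, -0.9], [1.0, -0.5], [0.3, 0.1], [-0.5, 0.2], [-0.4, -0.9], [0.1, -0.2], [0.2, -0.0], [-1.7, -0.2], [-0.3, 0.8]]
[ 520.67573541 -222.39327565] 64.92682545399411 -0.588617747960814
[ 518.52373116 -222.89204699] 68.85321079622788 2.5569062507871805
dock [ 518.79616452 -217.09783948] tape [472.56682205   3.0505646   48.        ] mug [775.57161695 156.15069111  92.        ] stap [718.46009863 -23.02455867  43.        ] [601.03180298   6.58141253  43.        ] bottle [722.16092035 359.90635303 160.        ] bigbox? [359.66010232 177.64534534 130.        ]
```

Both cameras agree on the carton: (568.6,177.3), yaw 0.281, all reprojection residuals under 2 px. They agree on the bar centre to 2 mm: about (519.6,-222.6), yaw -0.587. I'll grasp now.

```bash
cat >> h.py <<'E'
C=np.array([568.65,177.34]); W=0.281
def down(yaw):  # tool x down, tool y at yaw
    y=np.array([np.cos(yaw),np.sin(yaw),0]); x=np.array([0,0,-1.]); z=np.cross(x,y)
    return Ro.from_matrix(np.column_stack([x,y,z])).as_rotvec()
def c2w(x,y,z): 
    c,s=np.cos(W),np.sin(W); return [C[0]+c*x-s*y,C[1]+s*x+c*y,z]
E
python3 - <<'E'
from h import *
y0=Ro.from_rotvec(r.read_eef_rot()).as_matrix()[:,1]; print('tool y',y0)
b=-0.587
for yw in (b+np.pi/2,b-np.pi/2):
    print(yw,r.ik([519.6,-222.6,200],down(yw)))
for k in range(4):
    yw=W+k*np.pi/2-np.pi
    print(yw,r.ik(c2w(0,0,300),down(yw)))
E
```

```text
tool y [ 3.84613849e-01  9.23077181e-01 -8.40097360e-04]
0.9837963267948966 [ 0.1009105   0.46384192  0.39684827  1.7141798  -0.20631824  1.00489294
  1.55505734]
-2.1577963267948963 [-0.20664054  0.60107506  0.95282563  1.7178042  -0.5406451   1.10970147
 -1.24401317]
-2.860592653589793 [ 0.07614477  0.46926058 -0.6851476   1.45891858  0.29989843  1.31976236
  2.79223276]
-1.2897963267948964 [-0.61367066  0.43890425  0.43393194  1.46856564 -0.18786077  1.27534616
 -1.45099583]
0.28100000000000014 [-0.38059785  0.41157774  0.05838947  1.46531059 -0.02448077  1.26541527
 -0.03871307]
1.8517963267948963 [-0.16628701  0.41877948 -0.27869624  1.46224843  0.11714846  1.27690272
  1.39573633]
```

```bash
python3 - <<'E'
from h import *
R=down(0.984)
r.move_pose([519.6,-222.6,260],R)
f=grab("wrist","c_wrist"); print(r.read_tcp_pos(),w2p(f,[519.6,-222.6,140],f["e"]),r.read_time_s())
b=-0.587
for s in(-32,32): print(w2p(f,[519.6+s*np.cos(b),-222.6+s*np.sin(b),140],f["e"]))
E
```

```text
[ 520.01189587 -221.75363544  259.86401237] [279.88076201 204.29764978] 3.275
[279.8513984  170.73917634]
[279.90803948 235.47196357]
```

View pics/c_wrist.png

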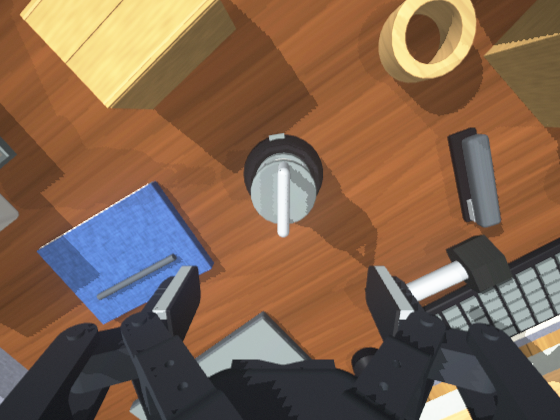

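The bar runs from (283,168) to (283,234), within 3 px (about 2 mm) of my prediction, and its angle matches. I'll descend and lift.

```bash
python3 - <<'E'
from h import *
print(r.movel([519.6,-222.6,116],max_speed=120,guard=15), r.read_tcp_pos())
r.grip(5,50); print('w',r.read_gripper_width(),r.read_ft_force())
r.movel([519.6,-222.6,130],max_speed=40); print(r.read_ft_force())
r.movel([519.6,-222.6,270],max_speed=150)
r.hold(.2);print('w',r.read_gripper_width(),r.read_ft_force(),r.read_time_s(),r.read_tcp_pos())
grab("scene","d_scene");grab("wrist","d_wrist")
E
```

```text
False [ 520.00710945 -222.85139211  116.66812177]
w 10.151682356123574 [0.15678854 1.19711401 1.95820452]
[ 0.54136548  0.15763908 -5.85036818]
w 9.985556590518364 [ 0.29026291  0.53710929 -4.30989369] 7.0833 [ 519.31183146 -222.44171587  269.1837495 ]
```

View pics/d_scene.png

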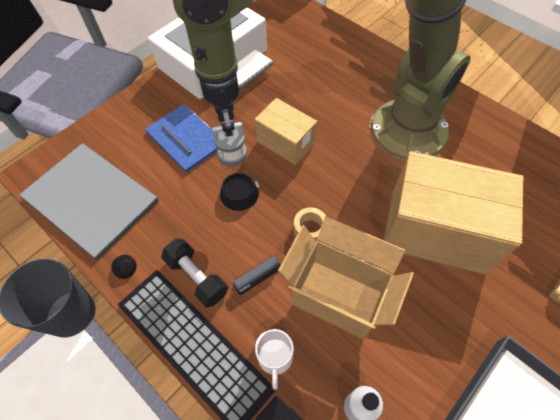

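View pics/d_wrist.png

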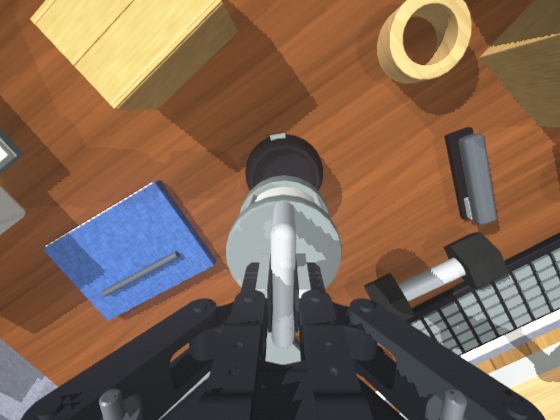

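The lantern hangs straight in the fingers and is clear of the dock (at (231,150) in the scene view). Now to carry it over the carton and lower it in.

```bash
python3 - <<'E'
from h import *
R=down(W+np.pi/2)
r.movel([519.3,-222.4,325],max_speed=120)
r.move_pose(c2w(0,0,325),R)
r.hold(.3)
grab("scene","e_scene");grab("top","e_top");grab("wrist","e_wrist")
print('w',r.read_gripper_width(),r.read_ft_force(),r.read_time_s(),r.read_tcp_pos(),c2w(0,0,0))
E
```

```text
w 10.511300620319245 [-0.73283182  0.18773582 -5.76008585] 9.7333 [568.69566736 177.13179769 325.03939042] [np.float64(568.65), np.float64(177.34), 0]
```

View pics/e_scene.png

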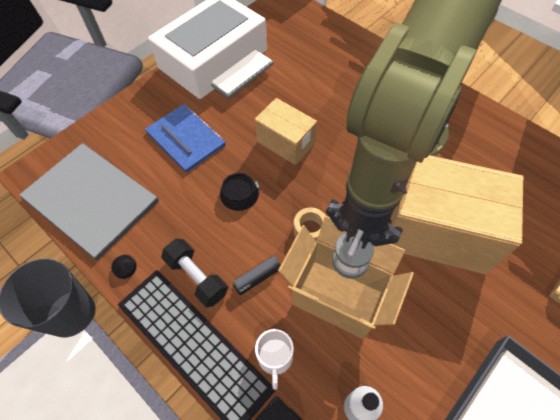

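View pics/e_wrist.png

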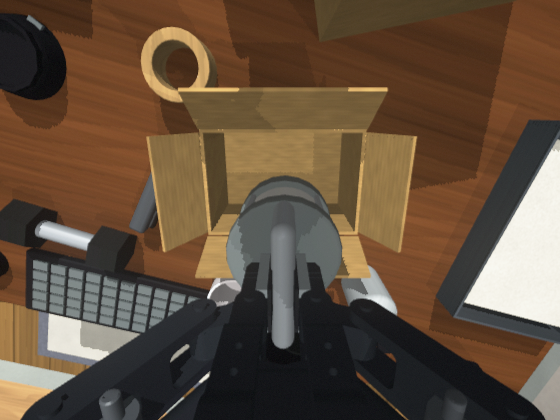

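The lantern sits squarely above the opening. I'll lower it, slowly and guarded near the floor.

```bash
python3 - <<'E'
from h import *
print(r.movel(c2w(0,0,104),max_speed=110,guard=15),r.read_tcp_pos(),r.read_time_s())
g=r.movel(c2w(0,0,82),max_speed=15,guard=3)
print(g,r.read_tcp_pos(),r.read_ft_force(),r.read_time_s())
grab("scene","f_scene");grab("top","f_top")
E
```

```text
False [568.96884038 177.42011083 104.52756911] 11.8917
True [568.21698723 178.18933762  89.95562429] [-1.03303472  1.64637964  4.31948825] 12.8167
```

View pics/f_scene.png

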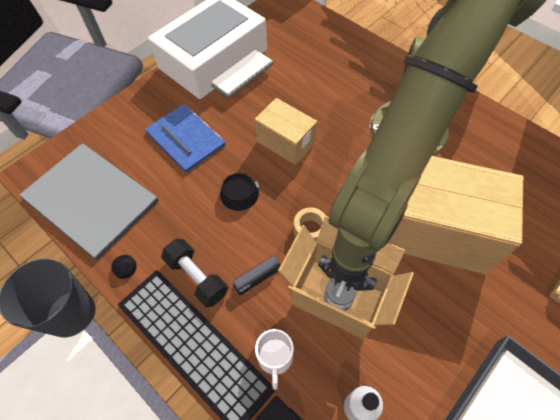

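Contact came at z = 90.0 against an expected 90.7, so it is on the floor. I'll release and back off.

```bash
python3 - <<'E'
from h import *
r.grip(45); r.hold(.3)
p=np.array(r.read_tcp_pos())
r.movel(p+[0,0,45],max_speed=60,guard=6); print(r.read_tcp_pos(),r.read_ft_force())
r.movel(p+[0,0,200],max_speed=150)
r.grip(0)
r.hold(.2)
grab("wrist","g_wrist");grab("top","g_top")
print(r.read_ft_force(),r.read_time_s(),r.read_gripper_width())
for yw in (W,W+np.pi/2,W-np.pi/2):
  for q in [(0,165),(0,-165),(-140,0),(140,0)]:
    print(round(yw,2),q,r.ik(c2w(*q,165),down(yw)) is not None,r.ik(c2w(*q,260),down(yw)) is not None)
E
```

```text
[566.9590283  177.06826993 133.46488552] [0.10230064 0.31828331 0.06724621]
[ 0.09388517  0.08916328 -0.7759403 ] 16.525 0.06303782716414476
0.28 (0, 165) True True
0.28 (0, -165) True True
0.28 (-140, 0) True True
0.28 (140, 0) True True
1.85 (0, 165) True True
1.85 (0, -165) True True
1.85 (-140, 0) True True
1.85 (140, 0) True True
-1.29 (0, 165) True True
-1.29 (0, -165) True True
-1.29 (-140, 0) True True
-1.29 (140, 0) True True
```

View pics/g_wrist.png

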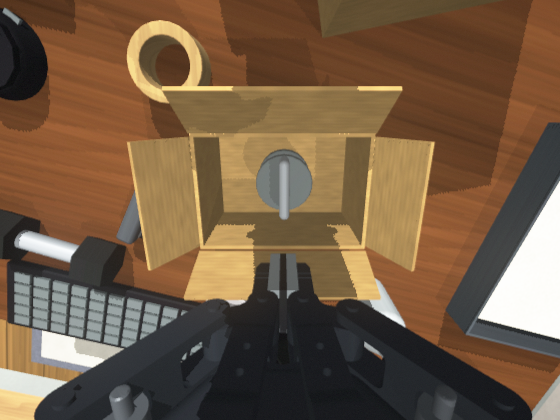

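The lantern stands upright near the middle, bar at (285,160)-(285,215), and all flaps are still open. Next, the short +y flap, by pushing along an arc around its crease.

```bash
cat > flap.py <<'E'
from h import *
import sys
def fold(name,q0,h=11,rad=53,yaw=None,dry=False):
    sh=name in 'LR'; sg=1 if name in 'LF' else -1
    base,zh,L=(95,126,65) if sh else (65,130.5,64.5)
    yaw=W if sh else W+np.pi/2
    R=down(yaw)
    def P(o,z):
        a=sg*(base+o); return c2w(0,a,z) if sh else c2w(a,0,z)
    def tcp(q):
        u=np.array([-np.cos(q),np.sin(q)]); n=np.array([np.sin(q),np.cos(q)])
        rr=rad if q<np.pi/2 else L
        c=rr*u+4*n+[h,0]
        if q>=np.pi/2: c[1]-=L-rad
        return c[0],c[1]+zh
    o,z=tcp(q0)
    pts=[(o+30,z)]+[tcp(q) for q in np.linspace(q0,0.12,8)]
    r.move_pose(P(o+30,275),R)
    for i,p in enumerate(pts):
        g=r.movel(P(*p),max_speed=150 if i==0 else 110,guard=15)
        print(i,np.round(p,0),g,np.round(r.read_ft_force(),1))
        if g: return False
    g=r.movel(P(-rad+h,zh-4),max_speed=20,guard=4)
    print('press',g,r.read_tcp_pos()[2],np.round(r.read_ft_force(),1))
    c=r.read_tcp_pos()
    r.movel([c[0],c[1],275],max_speed=150)
    print(r.read_time_s())
    return True
E
python3 - <<'E'
from flap import *
fold('L',2.09)
grab("scene","h_scene");grab("top","h_top")
E
```

```text
0 [ 77. 168.] False [0.1 0.  0.9]
1 [ 47. 168.] False [ 0.4  0.7 -0.2]
2 [ 30. 176.] False [-0.2  0.5  0.3]
3 [ 13. 179.] False [ 0.2  0.3 -0.1]
4 [ -2. 178.] False [-0.4  0.7 -0.2]
5 [-16. 172.] False [-0.6  0.7 -0.1]
6 [-28. 163.] False [ 0.7  0.2 -1.3]
7 [-36. 150.] False [ 0.5 -0.4  0.6]
8 [-41. 136.] False [-0.8  0.3 -0.1]
press True 130.08133320563996 [-0.5 -0.2  5. ]
22.9
```

View pics/h_scene.png

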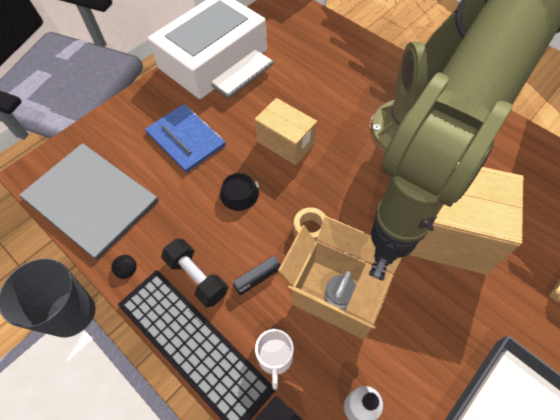

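The +y flap is down; the press made contact at z = 130.1, which is the flap's expected top height. The flap no longer stands out at (395,300). Now the -y flap.

```bash
python3 - <<'E'
from flap import *
r.move_pose(c2w(0,0,275),down(W))
fold('R',2.13)
r.move_pose(c2w(-150,0,275),down(W+np.pi/2))
f=grab("scene","i_scene");grab("top","i_top")
import cv2
s=f["image"][190:345,265:425,::-1]
cv2.imwrite('pics/i_s4.png',cv2.resize(s,None,fx=3.8,fy=3.8,interpolation=cv2.INTER_CUBIC))
E
```

```text
0 [ 79. 167.] False [ 0.2 -0.3  1.3]
1 [ 49. 167.] False [-0.   0.4 -0. ]
2 [ 32. 176.] False [-0.7 -0.1 -0.3]
3 [ 14. 179.] False [0.7 0.2 0.4]
4 [ -1. 178.] False [-0.1 -0.5  0.6]
5 [-15. 172.] False [ 0.7  0.1 -0.2]
6 [-27. 163.] False [ 0.6 -0.  -0.5]
7 [-36. 151.] False [ 0.8  0.2 -0.5]
8 [-41. 136.] False [-0.2 -1.6  0.8]
press True 130.08195174673125 [ 0.6 -0.2  4.9]
29.0167
```

View pics/i_s4.png

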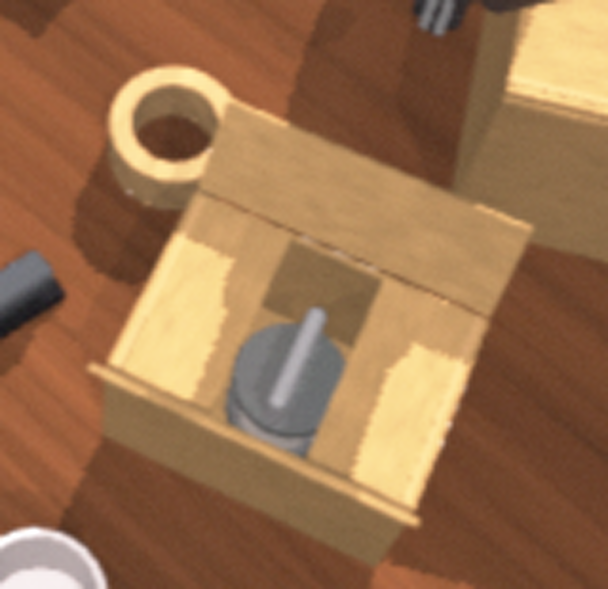

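View pics/i_top.png

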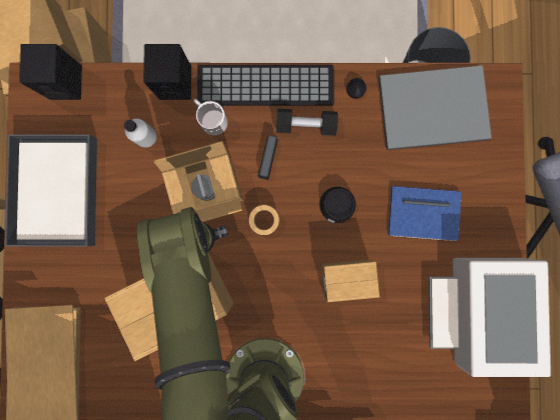

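Both short flaps lie flat and both long flaps still stand, with the lantern upright. Before folding the near flap I'll check its clearance to the big closed box.

```bash
python3 - <<'E'
from h import *
T=cams.grab_frame("top");S=cams.grab_frame("scene")
# top-face corner toward -y/+x : top (200,252), scene ~ (400,205)/(398,208)
P=lambda f:K(f)@np.column_stack([f["R"],f["t"]])
import itertools
for a,b in [((200,252),(398,207)),((200,252),(515,245)),((200,252),(412,158)),((107,298),(515,248)),((230,290),(415,160)),((230,290),(398,207))]:
    X=cv2.triangulatePoints(P(T),P(S),np.array(a,float),np.array(b,float)).ravel(); X=X[:3]/X[3]
    print(a,b,np.round(X),np.round(w2p(T,X)-a,1),np.round(w2p(S,X)-b,1))
print(c2w(-142,0,0),c2w(-125,0,0))
cv2.imwrite('pics/j.png',cv2.resize(cv2.imread('pics/a_top.png')[235:375,90:250],None,fx=4,fy=4))
cv2.imwrite('pics/j2.png',cv2.resize(cv2.imread('pics/a_scene.png')[140:290,370:540],None,fx=4,fy=4))
E
```

```text
(200, 252) (398, 207) [384. 167. 209.] [-1.2  0.6] [-1.8 -0.2]
(200, 252) (515, 245) [494. 236. 618.] [-81.3 -51.4] [ -51.4 -110.6]
(200, 252) (412, 158) [389. 145. 382.] [-4.6  2.1] [-6.7 -1.2]
(107, 298) (515, 248) [261. 419. 161.] [ 1.2 -0.5] [1.8 0.2]
(230, 290) (415, 160) [287. 107. 247.] [-10.2   2.2] [-12.   -4.4]
(230, 290) (398, 207) [253. 122. -12.] [-4.3  1.7] [-5.6 -0.8]
[np.float64(432.21943849035665), np.float64(137.96104767565012), 0] [np.float64(448.5526747274266), np.float64(142.67542929194553), 0]
```

View pics/j.png

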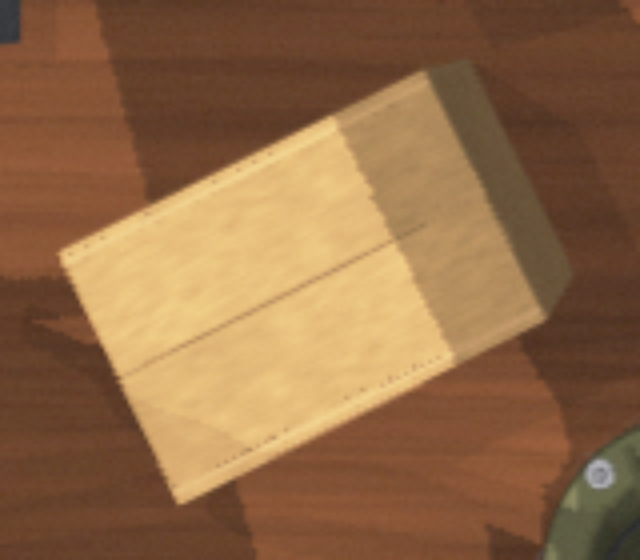

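View pics/j2.png

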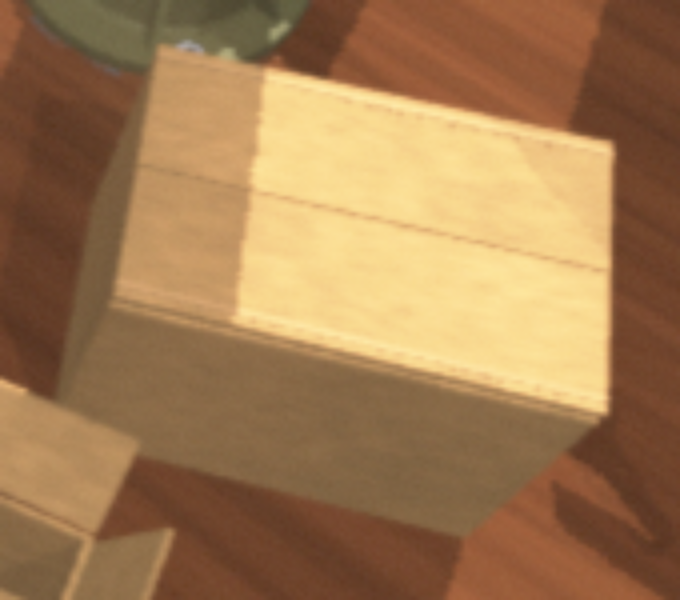

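The big box's nearest top corner is at about (380,170), some 170–200 mm high, roughly 60 mm from the fingers' path, and the gripper body stays above it. I'll fold the near flap, then the far one.

```bash
python3 - <<'E'
from flap import *
ok=fold('N',2.12)
if ok:
    r.movel(c2w(0,0,275),max_speed=200)
    f=grab("scene","k_scene")
    cv2.imwrite('pics/k_s4.png',cv2.resize(f["image"][190:345,265:425,::-1],None,fx=3.8,fy=3.8))
E
```

```text
0 [ 78. 172.] False [-0.3  0.   0.4]
1 [ 48. 172.] False [-0.6  0.4 -0.6]
2 [ 32. 180.] False [-0.7 -0.4 -0.1]
3 [ 14. 184.] False [-1.2 -0.2 -0.3]
4 [ -1. 182.] False [ 0.   1.  -0.2]
5 [-15. 177.] False [ 0.6 -1.1 -0.2]
6 [-27. 167.] False [0.6 0.3 0.1]
7 [-36. 155.] False [-0.2  0.2  0.9]
8 [-41. 141.] False [-0.8  0.4  0.2]
press True 134.59458706134313 [-1.2 -0.   4.9]
35.4917
```

View pics/k_scene.png

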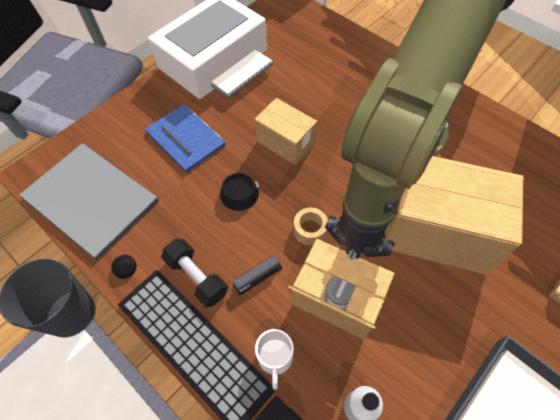

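The near flap is down, with contact at z = 134.6 as expected. Now the far flap.

```bash
python3 - <<'E'
from flap import *
ok=fold('F',2.0)
r.move_pose([420,-60,320],down(W+np.pi/2))
r.hold(.3)
f=grab("scene","l_scene");grab("top","l_top")
cv2.imwrite('pics/l_s4.png',cv2.resize(f["image"][190:345,265:425,::-1],None,fx=3.8,fy=3.8))
print(r.read_time_s(),r.read_ft_force())
E
```

```text
0 [ 71. 176.] False [ 0.6 -0.5 -0.5]
1 [ 41. 176.] False [ 0.4 -0.3 -0.5]
2 [ 25. 182.] False [-0.4 -0.8 -0.2]
3 [  9. 184.] False [ 0.2 -0.2 -0.3]
4 [ -5. 181.] False [ 1.  -0.7 -0.1]
5 [-18. 175.] False [-0.3 -0.3 -0.1]
6 [-29. 166.] False [0.1 0.7 0.7]
7 [-37. 154.] False [-0.2  0.3  0.3]
8 [-41. 141.] False [0.3 0.5 0.8]
press True 134.59196157543735 [-0.  -0.2  5.5]
41.2167
42.775 [-0.39519052 -0.25500371 -0.35001587]
```

View pics/l_s4.png

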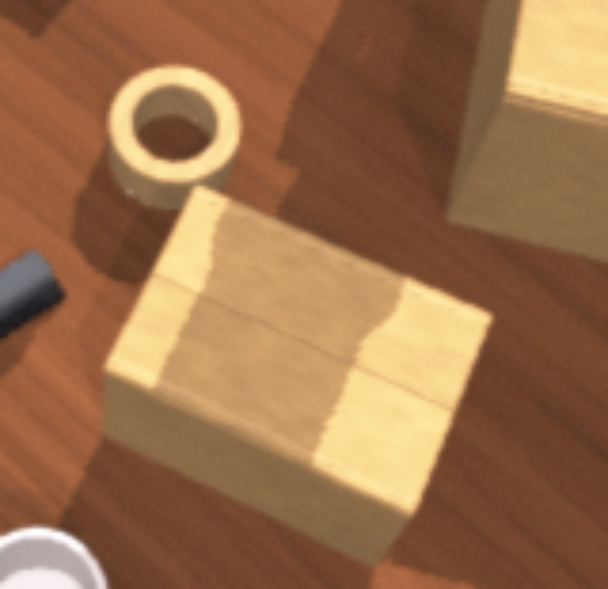

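View pics/l_top.png

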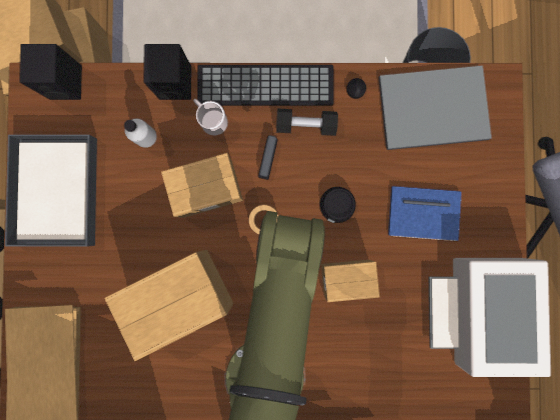

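The carton is shut flat, with the two long flaps meeting in a tight seam. The bystanders are where they started and the arm touches nothing.

```bash
python3 - <<'E'
from station import workorder,r
print(r.read_time_s()); workorder.close_job()
E
```

```text
42.775
the job is handed in; nothing more can be done
```

The lantern is packed upright in the middle-sized carton and all four flaps are folded shut. I handed the job in at 42.8 s of the 72 s allowed; it gave no verdict.

- **Lantern:** I lifted it by its handle and lowered it until the floor took its weight (tool at 90.0 mm, 90.7 expected). After I let go, the pictures showed it upright near the middle of the carton with all flaps open. I could not see inside once the flaps were shut.
- **Flaps:** I closed the two short flaps first, then the two long ones. The fingers met the short flaps at 130.1 mm and the long ones at 134.6 mm, which are the heights for lying flat. The last pictures show a flat top with a tight seam.
- **Bystanders:** The mug, bottle, stapler, dumbbell and notebook look unmoved in the last top picture. The arm partly hides the tape roll there, but the scene camera shows it in place.
- **Checks:** Nothing failed. The arm ended clear of everything, with readings near zero force. The only mismatch was about 2 mm between the cameras on the handle's position, within their calibration.

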